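Hook the slide caddy into the bench rail

ROBOT

A 6-joint arm with a two-finger parallel gripper is mounted at the origin on the work surface. World frame = base frame: x ahead of the robot, y to its left, z up, the work surface at z = 0. Lengths are in m, angles in rad, forces in N, time in s.
With the tool pointing down it reaches from about 0.25 to 0.725 m from the base axis. Payload 4 kg.
Tool frame: the origin (TCP) lies on the centre line of the jaws, within the pads' length; the fingertips stand ahead of it and the grasp point (between the pads) lies 11 mm behind it (bot.tip_extent is the z of the fingertips in the tool frame, in m); z points along the fingers, y is the direction in which the jaws open and shut (so a half turn about z gives the same grasp; the last joint's range is limited). The gripper opens to 85 mm and grips with 20 to 120 N. Pads are 22 mm wide; open, the fingers measure 114 mm over their backs; the gripper's body (76 mm by 85 mm) begins 54 mm behind the grasp point. The pads swing forward as they close: fully open they stand 13 mm farther back than shut.
Start: joints at [1.142, 0.241, 0.005, 1.335, 0, 1.571], TCP at [0.208, 0.455, 0.215] pointing down, gripper open.
Joint ranges: [-2.72, 2.72], [-1.05, 1.87], [-1.09, 1.28], [-1.99, 2.15], [-1.42, 1.44], [-3.14, 3.14]. Speed limits (rad/s): [2.79, 2.79, 3.14, 3.14, 3.14, 3.14].

INTERFACE

Orientations are given as a unit quaternion [x, y, z, w].
In Python, from workcell import bot gives the robot as it stands.
- The arm moves only by the shell command python3 -m jog 'ROWS'. ROWS is JSON, a list that holds one entry, the list of rows, each a list of 7 numbers: the shift along the world's x, y, z in m, then the turn, a rotation vector about the world's x, y, z in degrees, then the closure in counts, from 0 (fully open) to 255 (shut). In form: [[[tx, ty, tz, ax, ay, az, fingers], ...]]. A call has 1 to 10 rows; each row is the pose to reach, as a shift and turn from the pose commanded when the call began; what a row does not reach only later rows make up. A row lasts 1/12 s, in which the tool goes at most 41.7 mm and 7.16 degrees, less where a joint would pass 70% of its speed; a pose out of reach is approached as far as the arm can. A call with a gripper value outside its range is refused whole. The fingers move at their own pace and stop on an object; the grip force is fixed at half the most. Time passes only in rows, so rows that repeat a pose let the fingers close. It gives the time, the measured TCP pose, the force and the opening at its end, in the units of the state.
- bot.get_obs(): the state, without advancing time (a new reading comes with each control period).
- bot.camera(name): name is "scene" or "top"; returns the picture (384x512x3 uint8, blue, green, red); there is no depth.
- bot.camera_model(name): a dict with "K" (3x3 intrinsics, pixels), "T" (4x4, takes a point from camera to world coordinates). Camera axes: x right, y down, z forward; pixel columns grow to the right and rows downward; lengths in m; the calibration is good to about 2 mm. A picture is of the moment at which its call begins. camera_model takes no time and is no camera call.
- bot.job_done(): hands the job in, once; it reports no verdict.
The state is a dict: "clock": time; "joint_pos": joint angles; "joint_vel": joint speeds; "tau": joint torques, N m; "eef_pos": TCP position; "tool_rot": TCP orientation; "ft_force": force on the tool from outside, world axes, zero at the start; "ft_torque": the same for the moment, N m; "grip_width": finger opening in m.
Only numpy, scipy, OpenCV 4.12 (cv2) and the standard library are available. Lean on these libraries where they do the work, as an engineer would, in place of code of your own. Each camera call takes 0.05 s, during which the arm holds its last target. There are 200 camera calls.

TASK

Hang the small grey caddy with the hook on its back in the upper groove of the slotted panel: hold it front-up, tip the hook into the groove with about 60 mm left free before the stop block, swing it down level and press it home with about 10 N for a second. Keeping it hooked, slide it along the groove until it bears lightly (about 8 N, for a second) on the tip of the stop's screw, which you must find by feel, and let go there. Never force it, and leave everything else on the bench where it is.

Things in the scene. Friction and masses are not known exactly. Their poses are not given: they have to be found in the camera images.
- caddy: The caddy to hang: loose grey open bin, 60 (x) x 80 (y) mm, front and side walls 35 high, 0.15 to 0.3 kg. Origin: centre of its underside; z up, +x its front, the hook at its back (-x), y along the groove. Back wall: outer face at x = -30, 45 high.
- caddy_handle (a point): Grasp point (10, 0, 70) mm in the caddy's frame, on the upright handle plate in its middle: 10 thick in y, x = -5 to 25, top at z = 85, clear of the walls above z = 35. Pinch it across y.
- caddy_neck (a point): Middle of the hook's neck, (-34, 0, 42.5) mm in the caddy's frame. The hook is 50 wide (y = -25 to 25): a level neck 5 thick (z = 40 to 45) runs back from the back wall to x = -43 and ends in the upright lip.
- caddy_lip (a point): Middle of the top edge of the hook's lip, (-41, 0, 65) mm in the caddy's frame. The lip is 4 thick (x = -43 to -39) and stands from z = 40 to 65; 9 mm lie between it and the plane of the back wall's outer face.
- caddy_side (a point): Point on the caddy's +y side wall, (0, 40, 20) mm in its frame; this side must end against the tip of the stop's screw.
- panel: Fixed slotted panel on the bench, 300 wide (y), 154 high; its slatted face looks to its +x, away from the robot. Origin: bench level, middle of the face; x = 0 is the slats' front plane, z up. Aluminium slats 5 thick (x = -5 to 0) at z = 0-36, 56-114 and 134-154 mm; two grooves 20 high between them. Behind the slats a hollow 18 deep (x = -23 to -5), then the back board; ends capped.
- groove (a point): Mouth of the upper groove, the one to use (panel z = 114 to 134): point (0, 0, 124) mm of the panel, same axes. The lip (25) cannot enter level: tilt the caddy's front up 35 to 40 degrees; the lip goes in first, slanting up behind the top slat, with 1 to 2 mm to spare; swing down while drawing the neck in. At 38 deg the neck's middle gets to about x = 7, z = 122, at 20 deg x = 3, z = 121.
- seat (a point): Where the neck's middle lies when seated, seen across the panel (its y means nothing): panel x about -4 to 0, z = 116.5 mm, the neck resting on the middle slat's top edge, caddy axes parallel to the panel's, back wall against the middle slat. Free play lets it sag up to 4 degrees. It slides along y by hand.
- stop: Fixed stop block on the panel's face, 36 (x, out of the face) x 16 (y) x 70 (z) mm. Origin: on the face, middle of its lower edge, panel z = 82 mm; axes as the panel's. It stands 45 to 100 mm to the +y side of the panel's middle (left as seen from the robot); the caddy comes to it from its -y side. A stiff adjusting screw runs through it along y.
- stop_face (a point): Where the screw leaves the stop's -y face, on the screw's axis, panel x = 22, z = 96 mm; same axes as the panel. The steel screw, 12 thick, stands out from here towards -y by 4 to 34 mm: how far is not measured and differs each time. The caddy's side meets its tip. The screw does not yield.
- plain_bin: Bystander: the same grey bin with the same handle plate but with no hook tongue and a low back wall (35 mm). Leave it.
- cup: Bystander: paper cup, 80 across, 95 high. Origin under its centre.
- bottle: Bystander: small amber oil bottle, 34 across, 65 high. Origin under its centre.
- slide_box: Bystander: white slide box, 50 x 90 x 30 mm. Origin under its centre.
- dish: Bystander: flat glass dish, 80 across, 14 high. Origin under its centre.
- case: Bystander: round aluminium objective case, 36 across, 45 high. Origin under its centre.
- driver: Bystander: screwdriver with black handle, 160 long, lying along its x; origin under its middle.
There are look-alikes about, which are no part of the job. Leave any blue, green or turquoise look-alike of the caddy alone.

How it is judged:
By the outcome, as a careful person would: the job done as asked, in the order asked, and still so for the second after the job is handed in, with the robot touching nothing.
It also fails if it takes over 67 s, if anything falls off the work surface, if the arm or the gripper's body presses on something with over 40 N, if the wrist force passes 120 N, or if a joint passes its speed limit or range.

## Working session

There is one attempt and no reset: what is moved stays moved. The work goes in short steps, Python scripts to look and compute and a shell command to move; the robot and the scene stay as the last step left them, time stands still between calls to the robot, and variables do not carry over. Pictures are saved under pics/ and viewed, about 8 in all and at most 12, crops included, and the job is handed in when it is done.

```bash
mkdir -p pics; ls
python3 - <<'E'
from workcell import bot
import cv2,numpy as np
for n in("scene","top"):
    im=bot.camera(n);cv2.imwrite(f"pics/{n}0.png",im)
    m=bot.camera_model(n);print(n,np.round(m["K"],1).tolist(),np.round(m["T"],4).tolist())
o=bot.get_obs();print({k:np.round(v,3).tolist() for k,v in o.items()},bot.tip_extent)
E
```

```text
pics
scene [[347.8, 0.0, 253.1], [0.0, 347.8, 196.2], [0.0, 0.0, 1.0]] [[0.6059, 0.4999, -0.6188, 1.1012], [0.7953, -0.364, 0.4847, -0.5536], [0.017, -0.7859, -0.6182, 0.6317], [0.0, 0.0, 0.0, 1.0]]
top [[488.2, 0.0, 248.4], [0.0, 488.2, 188.8], [0.0, 0.0, 1.0]] [[0.0431, -0.9782, 0.2033, 0.2367], [-0.9991, -0.0422, 0.0087, -0.1412], [0.0001, -0.2035, -0.9791, 1.6256], [0.0, 0.0, 0.0, 1.0]]
{'clock': 0.1, 'joint_pos': [1.142, 0.241, 0.004, 1.335, 0.0, 1.571], 'joint_vel': [-0.0, -0.002, 0.003, -0.0, -0.0, -0.0], 'tau': [-0.001, -37.314, 25.301, 0.011, -0.0, 0.0], 'eef_pos': [0.208, 0.454, 0.214], 'tool_rot': [0.213, 0.977, -0.001, -0.0], 'ft_force': [-0.698, -0.135, 0.567], 'ft_torque': [-0.032, 0.028, 0.005], 'grip_width': 0.086} 0.008
```

View pics/scene0.png

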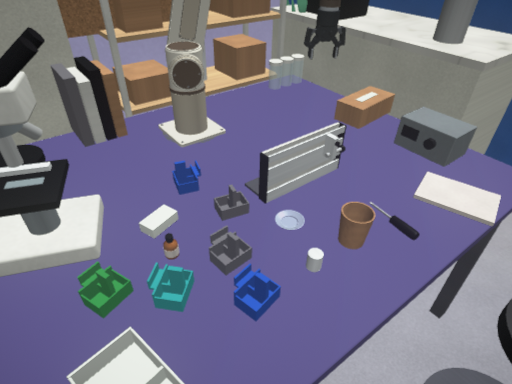

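View pics/top0.png

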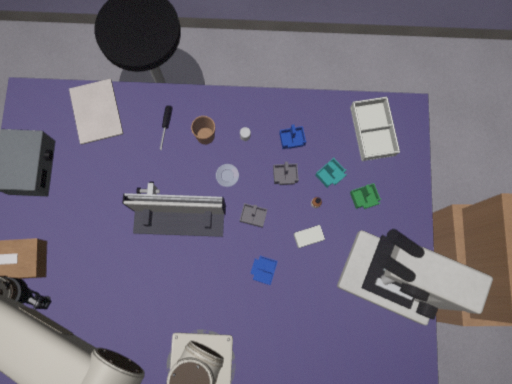

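The scene view shows two grey bins, at about (231,203) and (230,250), and the panel at (305,160) with the stop near (333,145). In the top view the bins are at (253,215) and (285,173), and the panel edge runs from (125,195) to (222,205). I'll zoom in to see which bin has the hook.

Run:
```python
import cv2,numpy as np
s=cv2.imread("pics/scene0.png");t=cv2.imread("pics/top0.png")
r=lambda im,x,y,w,h,W,H:cv2.resize(im[y:y+h,x:x+w],(W,H),interpolation=cv2.INTER_CUBIC)
a=r(s,195,175,70,100,420,600)[:300*2]
A=np.zeros((600,800,3),np.uint8)
A[:300,:400]=r(s,200,175,80,60,400,300)
A[300:,:400]=r(s,195,225,80,60,400,300)
A[:300,400:]=r(t,235,150,80,60,400,300).copy() if 0 else r(t,230,155,80,75,400,300)
A[300:,400:]=r(t,115,170,120,90,400,300)
cv2.imwrite("pics/z1.png",A)
cv2.imwrite("pics/z2.png",r(s,240,115,120,90,800,600))
```

```text
(no output)
```

View pics/z1.png

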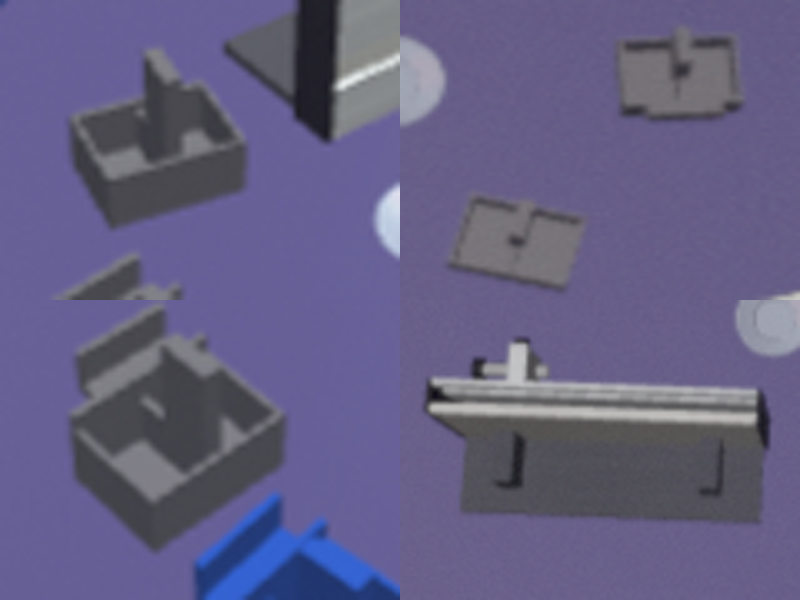

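View pics/z2.png

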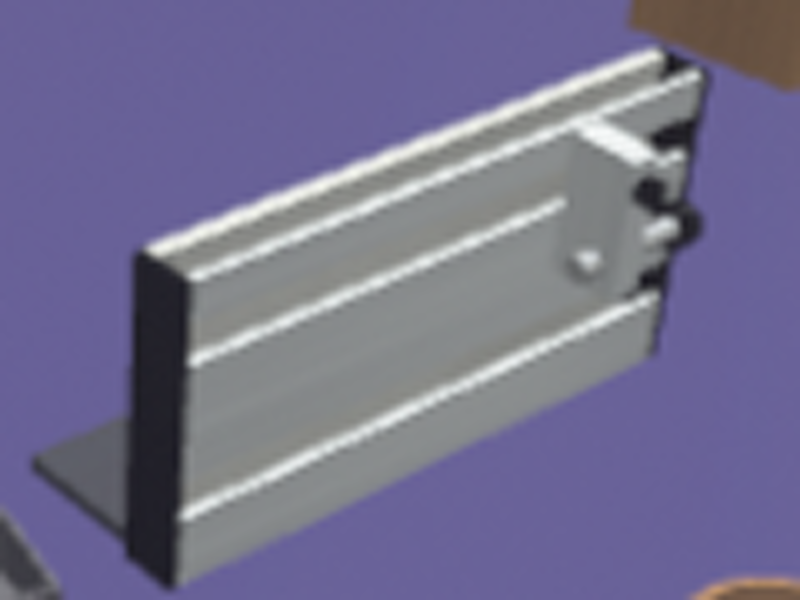

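The lower grey bin at scene (230,250), top (285,173), has the hook, which points towards the robot. The other grey bin is plain. The screw tip is at about scene (328,154). Now I'll cast rays.

```bash
cat > h.py <<'E'
from workcell import bot
import numpy as np,cv2
def ray(n,u,v,z):
    m=bot.camera_model(n);T=np.array(m["T"]);d=T[:3,:3]@np.linalg.inv(m["K"])@[u,v,1];o=T[:3,3]
    return o+d*(z-o[2])/d[2]
def proj(n,p):
    m=bot.camera_model(n);T=np.array(m["T"]);c=np.array(m["K"])@(T[:3,:3].T@(np.array(p)-T[:3,3]));return c[:2]/c[2]
def state():
    from scipy.spatial.transform import Rotation as R
    o=bot.get_obs();print({k:np.round(o[k],4).tolist() for k in("clock","joint_pos","eef_pos","ft_force","ft_torque","grip_width")},np.round(R.from_quat(o["tool_rot"]).as_matrix(),3).tolist())
E
python3 - <<'E'
from h import *
def p(l,n,u,v,z):print(l,np.round(ray(n,u,v,z)*1000,0))
p("panel top L s","scene",267.75,157,.154);p("panel top R s","scene",345.4,125.8,.154)
p("panel bot L s","scene",266.7,203.2,0);p("panel bot R s","scene",338.2,168.2,0)
f=lambda u,v,ox,oy,s:(ox+u/s,oy+v/s)
p("pan top L(+y) t","top",*f(32,82,115,170,3.333),.154);p("pan top R t","top",*f(358,92,115,170,3.333),.154)
p("stop top -y front t","top",*f(130,42,115,170,3.333),.152);p("stop top +y front t","top",*f(108,42,115,170,3.333),.152)
p("tip t","top",*f(148,71,115,170,3.333),.096);p("tip s","scene",240+585/6.667,115+262/6.667,.096)
for u,v in((155,490),(72,418),(283,418)):p("rim s","scene",195+u/5,225+(v-300)/5 if 0 else 225+v/5-60,.035)
for u,v in((155,548),(78,478),(280,468)):p("bot s","scene",195+u/5,225+v/5-60,0)
for u,v in((620,40),(738,38)):p("frontrim t","top",230+(u-400)/5,155+v/4,.035)
for u,v in((648,117),(722,115)):p("lip t","top",230+(u-400)/5,155+v/4,.065)
p("handle top t","top",230+(683-400)/5,155+28/4,.085)
p("handle front top s","scene",195+208/5,225+362/5-60,.085)
p("lip top s L","scene",195+78/5,225+352/5-60,.065)
p("lip top s R","scene",195+163/5,225+305/5-60,.065)
E
```

```text
panel top L s [514. -48. 154.]
panel top R s [513. 255. 154.]
panel bot L s [518. -46.   0.]
panel bot R s [515. 259.   0.]
pan top L(+y) t [508. 251. 154.]
pan top R t [511. -50. 154.]
stop top -y front t [550. 164. 152.]
stop top +y front t [549. 185. 152.]
tip t [534. 156.  96.]
tip s [535. 167.  96.]
rim s [ 660. -280.   35.]
rim s [ 601. -287.   35.]
rim s [ 659. -208.   35.]
bot s [ 662. -283.    0.]
bot s [ 606. -290.    0.]
bot s [ 658. -209.    0.]
frontrim t [ 652. -210.   35.]
frontrim t [ 658. -289.   35.]
lip t [ 580. -229.   65.]
lip t [ 584. -277.   65.]
handle top t [ 651. -248.   85.]
handle front top s [ 649. -244.   85.]
lip top s L [ 592. -277.   65.]
lip top s R [ 589. -227.   65.]
```

The rays agree:
- **Caddy:** origin about (0.628, -0.248), yaw about +4°, handle grasp point about (0.638, -0.247, 0.070).
- **Panel:** face at x ≈ 0.513, centre y ≈ 0.103, yaw about 0.4°.
- **Stop:** its -y face at y ≈ 0.166.

Next I move above the handle.

```bash
python3 -m jog '[[[0.43,-0.702,0.02,0,0,28.6,120],[0.43,-0.702,0.02,0,0,28.6,120],[0.43,-0.702,0.02,0,0,28.6,120],[0.43,-0.702,0.02,0,0,28.6,120],[0.43,-0.702,0.02,0,0,28.6,120],[0.43,-0.702,0.02,0,0,28.6,120],[0.43,-0.702,0.02,0,0,28.6,120],[0.43,-0.702,0.02,0,0,28.6,120],[0.43,-0.702,0.02,0,0,28.6,120],[0.43,-0.702,0.02,0,0,28.6,120]]]'; python3 -c "from h import *;state()"
```

```text
clock: 0.93
eef_pos: [0.4168, 0.1132, 0.2243]
tool_rot: [-0.035, 0.999, 0.0, -0.0]
ft_force: [0.3, 2.2, -0.4]
grip_width: 0.0451
{'clock': 0.9333, 'joint_pos': [0.265, 0.1014, -0.1395, 1.3301, 0.0001, 0.1946], 'eef_pos': [0.4168, 0.1132, 0.2243], 'ft_force': [0.284, 2.1651, -0.3692], 'ft_torque': [0.0817, -0.0186, -0.0662], 'grip_width': 0.0451} [[-0.998, -0.07, -0.0], [-0.07, 0.998, 0.0], [0.0, 0.0, -1.0]]
```

```bash
python3 -m jog '[[[0.212,-0.346,-0.01,0,0,0,120],[0.212,-0.346,-0.01,0,0,0,120],[0.212,-0.346,-0.01,0,0,0,120],[0.212,-0.346,-0.01,0,0,0,120],[0.212,-0.346,-0.01,0,0,0,120],[0.212,-0.346,-0.01,0,0,0,120],[0.212,-0.346,-0.01,0,0,0,120],[0.212,-0.346,-0.01,0,0,0,120],[0.212,-0.346,-0.01,0,0,0,120],[0.212,-0.346,-0.01,0,0,0,120]]]'; python3 -m jog '[[[0,0,-0.06,0,0,0,120],[0,0,-0.08,0,0,0,120],[0,0,-0.08,0,0,0,120],[0,0,-0.08,0,0,0,120],[0,0,-0.08,0,0,0,120]]]'
python3 - <<'E'
from h import *
state()
s=bot.camera("scene");t=bot.camera("top")
A=np.zeros((600,800,3),np.uint8)
A[:,:400]=cv2.resize(s[185:290,195:265],(400,600),interpolation=cv2.INTER_CUBIC)
A[:300,400:]=cv2.resize(t[140:200,245:325],(400,300),interpolation=cv2.INTER_CUBIC)
cv2.imwrite("pics/a.png",A)
E
```

```text
clock: 1.77
eef_pos: [0.629, -0.234, 0.213]
tool_rot: [-0.034, 0.999, -0.0, -0.001]
ft_force: [0.2, 1.7, -0.2]
grip_width: 0.0455
clock: 2.18
eef_pos: [0.6291, -0.2308, 0.1361]
tool_rot: [-0.035, 0.999, -0.0, 0.001]
ft_force: [1.0, -0.1, 0.2]
grip_width: 0.0451
{'clock': 2.1833, 'joint_pos': [-0.3516, 0.6214, 0.3842, 1.3322, -0.0, -0.4224], 'eef_pos': [0.6291, -0.2308, 0.1361], 'ft_force': [1.0236, -0.1128, 0.2192], 'ft_torque': [-0.0227, -0.0305, 0.0196], 'grip_width': 0.0451} [[-0.997, -0.071, 0.001], [-0.071, 0.997, -0.001], [-0.001, -0.001, -1.0]]
```

View pics/a.png

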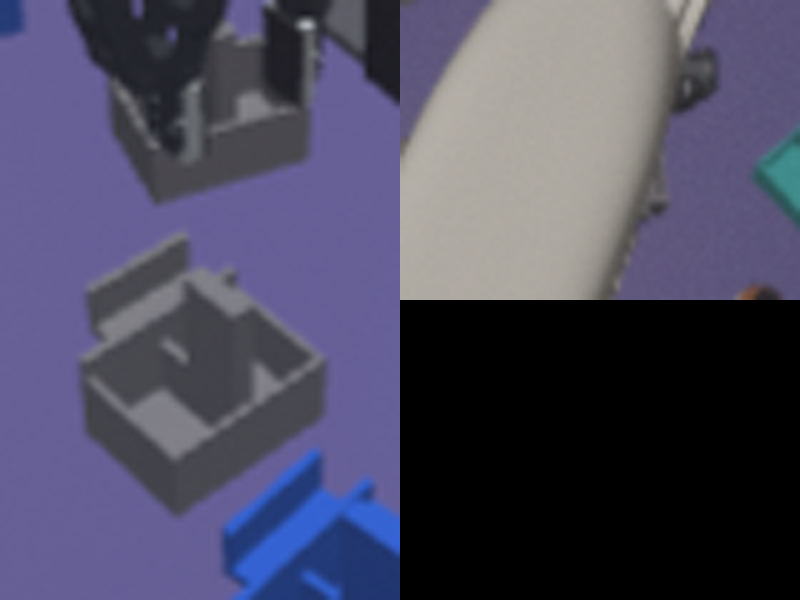

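The gripper is above the right bin, between scene columns 180 and 310 of the crop. The measured TCP is 9 mm short in x and 16 mm in y, so I correct that, descend and close.

```bash
python3 -m jog '[[[0.009,-0.016,-0.03,0,0,0,120],[0.009,-0.016,-0.05,0,0,0,120],[0.009,-0.016,-0.065,0,0,0,120],[0.009,-0.016,-0.077,0,0,0,120],[0.009,-0.016,-0.077,0,0,0,120],[0.009,-0.016,-0.077,0,0,0,120]]]'
```

```text
clock: 2.78
eef_pos: [0.6386, -0.2469, 0.0595]
tool_rot: [-0.035, 0.999, -0.001, 0.001]
ft_force: [0.3, 0.5, 0.2]
grip_width: 0.0454
```

```bash
python3 -m jog '[[[0,0,0,0,0,0,255],[0,0,0,0,0,0,255],[0,0,0,0,0,0,255],[0,0,0,0,0,0,255],[0,0,0,0,0,0,255],[0,0,0,0,0,0,255],[0,0,0,0,0,0,255],[0,0,0,0,0,0,255]]]';python3 -m jog '[[[0,0,0.03,0,0,0,255],[0,0,0.06,0,0,0,255],[0,0,0.1,0,0,0,255],[0,0,0.14,0,0,0,255],[0,0,0.18,0,0,0,255],[0,0,0.18,0,0,0,255],[0,0,0.18,0,0,0,255],[0,0,0.18,0,0,0,255]]]'
python3 - <<'E'
from h import *
state()
s=bot.camera("scene")
cv2.imwrite("pics/b.png",cv2.resize(s[90:300,130:410],(800,600),interpolation=cv2.INTER_CUBIC))
E
```

```text
clock: 3.45
eef_pos: [0.6385, -0.2474, 0.0594]
tool_rot: [-0.035, 0.999, -0.001, 0.002]
ft_force: [-0.9, -1.3, 6.4]
grip_width: 0.0082
clock: 4.12
eef_pos: [0.637, -0.2466, 0.2362]
tool_rot: [-0.035, 0.999, 0.0, -0.001]
ft_force: [-0.1, -0.4, -2.9]
grip_width: 0.0079
{'clock': 4.1167, 'joint_pos': [-0.3694, 0.6357, 0.6665, 1.6035, 0.0002, -0.4399], 'eef_pos': [0.637, -0.2466, 0.2362], 'ft_force': [-0.1471, -0.3761, -2.8871], 'ft_torque': [-0.0113, -0.0174, -0.0324], 'grip_width': 0.0079} [[-0.998, -0.07, -0.002], [-0.07, 0.998, 0.001], [0.002, 0.001, -1.0]]
```

View pics/b.png

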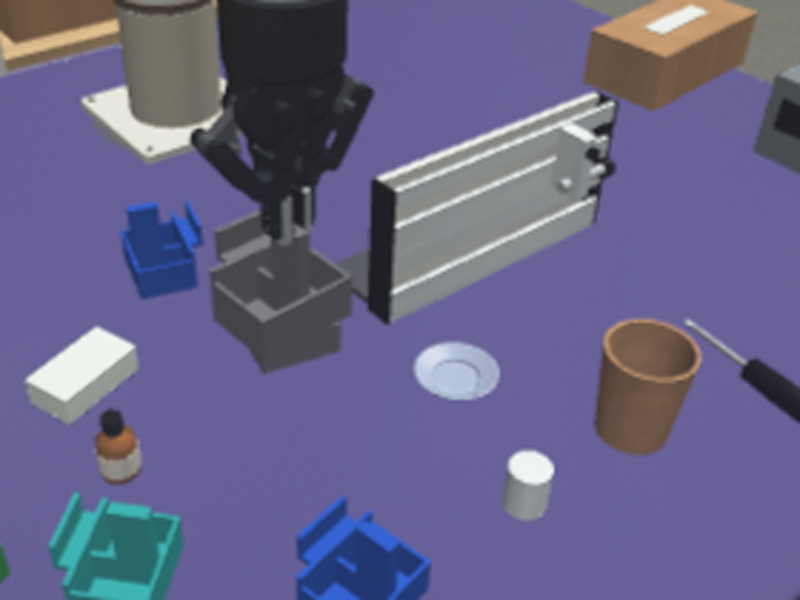

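The caddy is held: width is 8 mm, and the force change of about 3 N matches its weight. It hangs level, rim corner near crop (262,322). I'll check its pose in the hand and work out the waypoints.

```bash
cat >> h.py <<'E'
from scipy.spatial.transform import Rotation as R
PX,PY,PYAW=0.513,0.103,0.4   # panel
def tcp_for(nx,nz,y,tilt,g=(10,0,59)):
    """TCP for neck middle at panel (nx,nz) mm, world y of caddy centre, front-up tilt deg"""
    Rz=R.from_euler('z',PYAW,degrees=True);Rt=Rz*R.from_euler('y',-tilt,degrees=True)
    neck=np.array([PX+nx/1e3-np.tan(np.radians(PYAW))*(y-PY),y,nz/1e3])
    return neck+Rt.apply((np.array(g)-[-34,0,42.5])/1e3)
E
python3 - <<'E'
from h import *
t=np.array([.637,-.2466,.2362]);Rz=R.from_euler('z',4.0,degrees=True)
for l,p,o in(("near rim",(30,-40,35),(221.7,202.7)),("right rim",(30,40,35),(252.5,189.8)),("left",(-30,-40,35),(204.2,189.8)),("lipL",(-41,-25,65),(206,175))):
    w=t+Rz.apply((np.array(p)-[10,0,59])/1e3)
    print(l,np.round(proj("scene",w),1),o,np.round((ray("scene",*o,w[2])-w)*1e3,1))
for a in((60,135,.066,0),(60,135,.066,38),(25,122,.066,38),(7,122,.066,38),(3,121,.066,20),(-2,116.5,.066,0)):print(a,np.round(tcp_for(*a),4))
for n,o in(("scene",0),):
    # stop -y face geometry check: predicted pixels for face y=.166
    for x in(0,36):
        for z in(82,152):
            for y in(.166,.182):print(x,y,z,np.round((proj(n,(PX+x/1e3,y,z/1e3))-[130,90])*2.857,0))
E
```

```text
near rim [221.  202.1] (221.7, 202.7) [2.2 0.  0. ]
right rim [252.6 186. ] (252.5, 189.8) [ 9.9 -7.8  0. ]
left [202.9 187.7] (204.2, 189.8) [ 7.6 -1.6  0. ]
lipL [204.9 170.2] (206, 175) [15.8 -6.9 -0. ]
(60, 135, 0.066, 0) [0.6173 0.0663 0.1515]
(60, 135, 0.066, 38) [0.5978 0.0662 0.1751]
(25, 122, 0.066, 38) [0.5628 0.0662 0.1621]
(7, 122, 0.066, 38) [0.5448 0.0662 0.1621]
(3, 121, 0.066, 20) [0.552  0.0662 0.1516]
(-2, 116.5, 0.066, 0) [0.5553 0.0663 0.133 ]
0 0.166 82 [547. 186.]
0 0.182 82 [557. 182.]
0 0.166 152 [556. 127.]
0 0.182 152 [567. 123.]
36 0.166 82 [572. 201.]
36 0.182 82 [582. 196.]
36 0.166 152 [583. 141.]
36 0.182 152 [594. 137.]
```

```bash
python3 -c "
from h import *
r=R.from_euler('z',.4,degrees=True)*R.from_euler('y',-38,degrees=True)*R.from_euler('z',-4,degrees=True)
print(r.as_rotvec(degrees=True))"
```

```text
[  1.45896957 -37.97805154  -3.46704508]
```

```bash
python3 -m jog '[[[-0.01,0.03,0,0.2,-5,-0.5,255],[-0.02,0.065,0,0.4,-10,-0.9,255],[-0.03,0.1,0,0.6,-15,-1.4,255],[-0.04,0.14,0,0.8,-20,-1.8,255],[-0.045,0.18,0,1,-25,-2.3,255],[-0.05,0.22,0,1.2,-30,-2.7,255],[-0.054,0.26,0,1.3,-35,-3.2,255],[-0.054,0.29,0,1.5,-38,-3.5,255],[-0.054,0.313,-0.02,1.5,-38,-3.5,255],[-0.054,0.313,-0.035,1.5,-38,-3.5,255]]]'; python3 -m jog '[[[0,0,0,0,0,0,255],[0,0,0,0,0,0,255],[0,0,0,0,0,0,255],[0,0,0,0,0,0,255]]]';python3 - <<'E'
from h import *
state()
s=bot.camera("scene");t=bot.camera("top")
cv2.imwrite("pics/c.png",cv2.resize(s[80:200,245:405],(800,600),interpolation=cv2.INTER_CUBIC))
E
```

```text
clock: 5.0
eef_pos: [0.5793, 0.0706, 0.1983]
tool_rot: [-0.007, 0.946, 0.003, 0.323]
ft_force: [-0.7, -1.2, -2.1]
grip_width: 0.0079
clock: 5.33
eef_pos: [0.5841, 0.0652, 0.2031]
tool_rot: [-0.002, 0.945, 0.001, 0.326]
ft_force: [0.5, 0.1, -2.0]
grip_width: 0.0078
{'clock': 5.3333, 'joint_pos': [0.1641, -0.015, -0.5676, 0.3599, -0.0971, 0.1256], 'eef_pos': [0.5841, 0.0652, 0.2031], 'ft_force': [0.5092, 0.0789, -1.987], 'ft_torque': [0.0447, 0.9404, -0.0281], 'grip_width': 0.0078} [[-0.787, -0.005, 0.617], [-0.004, 1.0, 0.004], [-0.617, 0.001, -0.787]]
```

View pics/c.png

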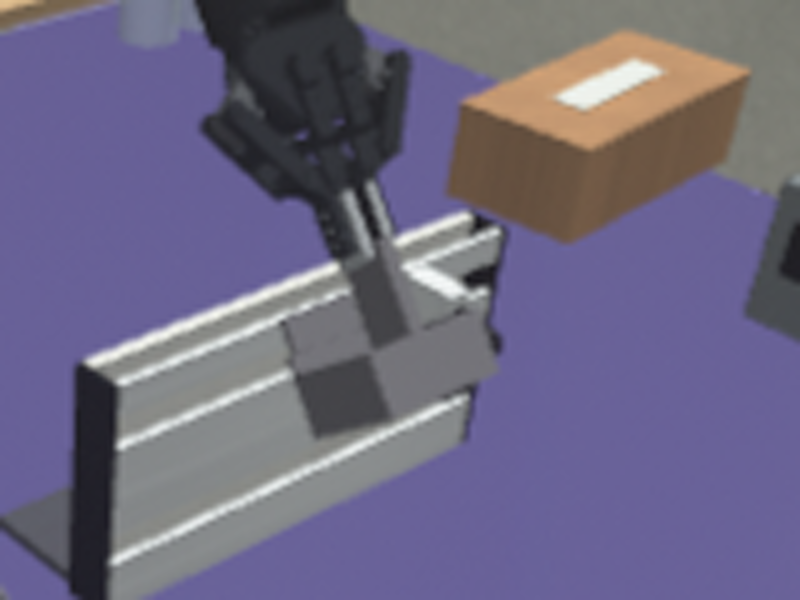

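The caddy is tilted in front of the panel. Its side wall corners are at crop (380,357), (295,372), (315,438) and (390,418), the front face's right corners at (487,308) and (497,372), and the lip corner at (285,321). I'll fit the in-hand offset from those points.

Run:
```python
from h import *
from scipy.optimize import least_squares
o=bot.get_obs();t=np.array(o["eef_pos"]);M=R.from_quat(o["tool_rot"]).as_matrix()
Rc=np.c_[-M[:,0],M[:,1],-M[:,2]] # caddy axes
C=np.array([(30,-40,35),(-30,-40,45),(-30,-40,0),(30,-40,0),(30,40,35),(30,40,0),(-43,-25,65)])
C2=C.copy();C2[1]=(-30,-40,35)
P=np.array([(380,357),(295,372),(315,438),(390,418),(487,308),(497,372),(285,321)])/5+[245,80]
def pts(q,C):
    return t+((Rc@R.from_euler('y',-q[0],degrees=True).as_matrix())@((C-[10,0,59]).T)).T/1e3+Rc@(np.array([q[1],q[2],q[3]])/1e3)
for CC in(C,C2):
  for free in((0,0,0,0),None):
    f=lambda q:(np.array([proj("scene",p) for p in pts(q,CC)])-P).ravel()
    if free: print(np.round(f(free).reshape(-1,2),1).tolist())
    else:
        s=least_squares(f,[0,0,0,0],loss="soft_l1");print(np.round(s.x,1),np.round(f(s.x).reshape(-1,2),1).tolist())
        J=s.jac;print("sd",np.sqrt(np.diag(np.linalg.inv(J.T@J))))
```

```text
[[-3.0, -1.0], [-2.5, -2.9], [-0.4, 0.2], [-0.1, 0.1], [-2.5, -0.7], [0.1, -0.7], [-2.0, -0.5]]
[ -1.2 -21.1  23.5  -4.8] [[-1.4, -0.2], [-0.5, -2.5], [1.1, 0.0], [1.2, 0.6], [-1.6, 0.4], [0.6, 0.1], [0.1, -0.0]]
sd [ 1.9377943  18.98612197 16.70383569  1.88578028]
[[-3.0, -1.0], [-1.1, 0.7], [-0.4, 0.2], [-0.1, 0.1], [-2.5, -0.7], [0.1, -0.7], [-2.0, -0.5]]
[ -2.7 -11.9  15.6  -3.3] [[-1.5, -0.3], [0.3, 0.4], [0.5, -0.4], [0.9, 0.7], [-1.5, 0.2], [0.6, 0.1], [-0.3, -1.0]]
sd [ 2.06351548 19.04982568 16.61268478  1.85218632]
```

Run:
```python
from h import *
from scipy.optimize import least_squares
o=bot.get_obs();t=np.array(o["eef_pos"]);M=R.from_quat(o["tool_rot"]).as_matrix()
Rc=np.c_[-M[:,0],M[:,1],-M[:,2]]
C=np.array([(30,-40,35),(-30,-40,35),(-30,-40,0),(30,-40,0),(30,40,35),(30,40,0),(-43,-25,65)])
P=np.array([(380,357),(295,372),(315,438),(390,418),(487,308),(497,372),(285,321)])/5+[245,80]
def fit(C,P,t,Rc,l):
    pts=lambda q:t+((Rc@R.from_euler('y',-q[0],degrees=True).as_matrix())@((C-[10,0,59]).T)).T/1e3+Rc@(np.array([q[1],0,q[2]])/1e3)
    f=lambda q:(np.array([proj("scene",p) for p in pts(q)])-P).ravel()
    s=least_squares(f,[0,0,0]);J=s.jac;print(l,np.round(s.x,1),"sd",np.round(np.sqrt(np.diag(np.linalg.inv(J.T@J))),1),np.round(f(s.x).reshape(-1,2),1).tolist())
fit(C,P,t,Rc,"tilted")
P2=np.array([(221.7,202.7),(252.5,189.8),(204.2,189.8),(206,175)]);C2=np.array([(30,-40,35),(30,40,35),(-30,-40,35),(-41,-25,65)])
fit(C2,P2,np.array([.637,-.2466,.2362]),R.from_euler('z',4,degrees=True).as_matrix(),"level")
im=bot.camera("scene")[95:175,295:350]
im=cv2.resize(im,(550,800),interpolation=cv2.INTER_LANCZOS4)
im=cv2.convertScaleAbs(im,alpha=1.6,beta=-60)
cv2.imwrite("pics/d.png",im[200:800])
```

```text
tilted [-2.7  5.8 -2. ] sd [1.6 1.7 1. ] [[-1.4, -0.3], [0.0, 0.4], [0.3, -0.0], [1.1, 1.0], [-0.8, -0.1], [1.3, 0.1], [-0.6, -1.2]]
level [ 2.7  0.8 -5.6] sd [2.3 1.8 1.7] [[0.0, 1.8], [0.7, -1.5], [-0.5, 1.3], [-0.7, -1.4]]
```

View pics/d.png

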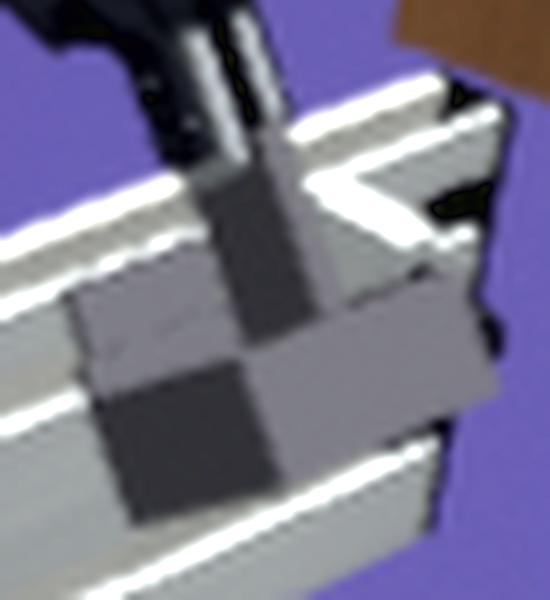

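The picture shows the caddy corners at crop (243,357), (100,402), (137,522), (283,487), (497,388), and the lip at (75,292). I'll refit with these sharper points.

Run:
```python
from h import *
from scipy.optimize import least_squares
o=bot.get_obs();t=np.array(o["eef_pos"]);M=R.from_quat(o["tool_rot"]).as_matrix()
Rc=np.c_[-M[:,0],M[:,1],-M[:,2]]
C=np.array([(30,-40,35),(-30,-40,35),(-30,-40,0),(30,-40,0),(30,40,0),(-43,-25,65),(25,-5,35+0)])
P=np.array([(243,357),(100,402),(137,522),(283,487),(497,388),(75,292),(250,345)])/10+[294.55,114.55]
C=C[:6];P=P[:6]
pts=lambda q:t+((Rc@R.from_euler('y',-q[0],degrees=True).as_matrix())@((C-[10,0,59]).T)).T/1e3+Rc@(np.array([q[1],0,q[2]])/1e3)
f=lambda q:(np.array([proj("scene",p) for p in pts(q)])-P).ravel()
print(np.round(f([0,0,0]).reshape(-1,2),1).tolist())
s=least_squares(f,[0,0,0]);J=s.jac;print(np.round(s.x,1),np.round(np.sqrt(np.diag(np.linalg.inv(J.T@J))),1),np.round(f(s.x).reshape(-1,2),1).tolist())
for k in((7,122,38),(3,121,20)):
  for a in (0,): print(k, np.round(tcp_for(k[0],k[1],.066,k[2]),4))
```

```text
[[-0.9, 0.1], [-1.7, 0.4], [-0.7, 1.0], [-0.0, 0.5], [0.2, 0.4], [-2.1, -0.1]]
[-0.5  3.6  0.2] [1.7 1.9 1.1] [[-0.0, -0.2], [-0.9, -0.1], [-0.0, 0.6], [0.8, 0.3], [1.1, 0.1], [-1.3, -0.6]]
(7, 122, 38) [0.5448 0.0662 0.1621]
(3, 121, 20) [0.552  0.0662 0.1516]
```

The in-hand pose is near nominal, with dx about +1 mm once the shared camera bias is taken out. At 38° the lip has to travel along its own direction (-0.616, 0.788) through the groove. I go first to a point 28 mm back along that line.

```bash
python3 -m jog '[[[-0.004,0.001,-0.02,0,0,0,255],[-0.008,0.001,-0.035,0,0,0,255],[-0.014,0.001,-0.05,0,0,0,255],[-0.022,0.001,-0.063,0,0,0,255],[-0.022,0.001,-0.063,0,0,0,255],[-0.022,0.001,-0.063,0,0,0,255],[-0.022,0.001,-0.063,0,0,0,255]]]'; python3 -m jog '[[[0,0,0,0,0,0,255]]]'
```

```text
clock: 6.07
eef_pos: [0.5627, 0.067, 0.1409]
tool_rot: [-0.003, 0.945, 0.001, 0.327]
ft_force: [-0.0, 0.1, -2.3]
grip_width: 0.0078
clock: 6.15
eef_pos: [0.5629, 0.0672, 0.1412]
tool_rot: [-0.003, 0.945, 0.002, 0.327]
ft_force: [0.3, 1.0, -1.2]
grip_width: 0.0078
```

```bash
python3 -m jog '[[[-0.003,-0.001,0.001,0,0,0,255],[-0.005,-0.001,0.004,0,0,0,255],[-0.007,-0.001,0.0065,0,0,0,255],[-0.009,-0.001,0.009,0,0,0,255],[-0.01,-0.001,0.0105,0,0,0,255],[-0.01,-0.001,0.0105,0,0,0,255]]]'; python3 -m jog '[[[-0.0015,0,0.002,0,0,0,255],[-0.003,0,0.004,0,0,0,255],[-0.0045,0,0.006,0,0,0,255],[-0.006,0,0.0078,0,0,0,255],[-0.006,0,0.0078,0,0,0,255]]]';python3 -c "from h import *;state()"
```

```text
clock: 6.65
eef_pos: [0.5518, 0.0663, 0.1511]
tool_rot: [-0.003, 0.945, 0.002, 0.327]
ft_force: [0.8, -0.1, -0.7]
grip_width: 0.0079
clock: 7.07
eef_pos: [0.5457, 0.0662, 0.1585]
tool_rot: [-0.003, 0.945, 0.001, 0.326]
ft_force: [2.2, -0.2, -1.0]
grip_width: 0.008
{'clock': 7.0667, 'joint_pos': [0.1835, -0.0298, -0.7202, 0.223, -0.1081, 0.1398], 'eef_pos': [0.5457, 0.0662, 0.1585], 'ft_force': [2.1906, -0.2279, -1.0164], 'ft_torque': [-0.0034, 0.3055, -0.0446], 'grip_width': 0.008} [[-0.787, -0.007, 0.617], [-0.005, 1.0, 0.005], [-0.617, 0.001, -0.787]]
```

Light contact in the caddy's +x direction means the lip is brushing the lower edge, and I am 1.2 mm low. I correct upward towards the target.

```bash
python3 -m jog '[[[0,0,0.0015,0,0,0,255],[-0.0005,0,0.003,0,0,0,255],[-0.001,0,0.0042,0,0,0,255],[-0.001,0,0.0042,0,0,0,255],[-0.001,0,0.0042,0,0,0,255]]]';python3 -c "from h import *;state()"
```

```text
clock: 7.48
eef_pos: [0.5437, 0.0661, 0.1612]
tool_rot: [-0.003, 0.946, 0.001, 0.325]
ft_force: [0.3, 0.3, -2.0]
grip_width: 0.0079
{'clock': 7.4833, 'joint_pos': [0.184, -0.0376, -0.7164, 0.2377, -0.1081, 0.1402], 'eef_pos': [0.5437, 0.0661, 0.1612], 'ft_force': [0.2518, 0.2726, -1.9978], 'ft_torque': [0.0557, 0.963, 0.0339], 'grip_width': 0.0079} [[-0.789, -0.007, 0.615], [-0.006, 1.0, 0.005], [-0.615, 0.0, -0.789]]
```

Free again. I'll compute the max-clearance neck path for the swing.

```bash
cat > path.py <<'E'
from h import *
def rect(x0,x1,z0,z1):
    xs=np.linspace(x0,x1,int((x1-x0)*2)+2);zs=np.linspace(z0,z1,int((z1-z0)*2)+2)
    return np.vstack([np.array(np.meshgrid(xs,zs)).reshape(2,-1).T])
cad=np.vstack([rect(-43,-39,40,65),rect(-39,-30,40,45),rect(-30,-27,0,45)])-[-34,42.5]
S=[(-5,0,56,114),(-5,0,134,154),(-40,-23,56,154)]
def clear(x,z,t):
    a=np.radians(t);p=cad@np.array([[np.cos(a),np.sin(a)],[-np.sin(a),np.cos(a)]])+[x,z]
    m=1e9
    for x0,x1,z0,z1 in S:
        dx=np.maximum(x0-p[:,0],p[:,0]-x1);dz=np.maximum(z0-p[:,1],p[:,1]-z1)
        m=min(m,np.where((dx>0)|(dz>0),np.hypot(np.maximum(dx,0),np.maximum(dz,0)),np.maximum(dx,dz)).min())
    return m
if __name__=="__main__":
    c=np.array([7.5,122.5]);
    for t in(38,34,30,26,22,18,14,10,6,3,0):
        g=[(clear(x,z,t),x,z) for x in np.arange(c[0]-3.5,c[0]+3,.5) for z in np.arange(c[1]-3.5,c[1]+3,.5)]
        b=max(g);c=np.array(b[1:]);print(t,np.round(b,1),np.round(tcp_for(*c,.066,t,(9,0,59.5)),4))
E
python3 path.py
```

```text
38 [  3.4   4.  125. ] [0.5407 0.0662 0.1649]
34 [  4.4   1.5 125.5] [0.5409 0.0662 0.1636]
30 [  4.5   0.5 125.5] [0.5425 0.0662 0.1617]
26 [  4.7   0.  124.5] [0.5445 0.0662 0.1586]
22 [  5.  -1. 124.] [0.5458 0.0662 0.1559]
18 [  5.2  -2.  124. ] [0.5469 0.0662 0.1535]
14 [  4.5  -2.  124. ] [0.5489 0.0663 0.1509]
10 [  3.8  -2.  124. ] [0.5507 0.0663 0.1482]
6 [  3.1  -2.  124. ] [0.5522 0.0663 0.1454]
3 [  2.5  -2.  124. ] [0.5533 0.0663 0.1432]
0 [  2.   -2.  126.5] [0.5543 0.0663 0.1435]
```

```bash
python3 -m jog '[[[-0.0015,0,0.002,0,0,0,255],[-0.003,0,0.0037,0,0,0,255],[-0.003,0,0.003,0,2,0,255],[-0.0028,0,0.0024,0,4,0,255],[-0.002,0,0.0015,0,6,0,255],[-0.0012,0,0.0005,0,8,0,255],[0,0,-0.001,0,10,0,255],[0.0008,0,-0.0026,0,12,0,255],[0.0015,0,-0.004,0,14,0,255],[0.0021,0,-0.0053,0,16,0,255]]]'; python3 -m jog '[[[0,0,0,0,0,0,255],[0,0,0,0,0,0,255],[0,0,0,0,0,0,255]]]';python3 -c "from h import *;state()"
```

```text
clock: 8.32
eef_pos: [0.5465, 0.0662, 0.1568]
tool_rot: [-0.003, 0.982, 0.002, 0.19]
ft_force: [0.6, 0.2, -2.4]
grip_width: 0.0078
clock: 8.57
eef_pos: [0.546, 0.0661, 0.1563]
tool_rot: [-0.003, 0.982, 0.002, 0.191]
ft_force: [0.3, 0.3, -2.9]
grip_width: 0.008
{'clock': 8.5667, 'joint_pos': [0.1505, 0.0972, -0.414, 0.6786, -0.0517, 0.1343], 'eef_pos': [0.546, 0.0661, 0.1563], 'ft_force': [0.2578, 0.2696, -2.9066], 'ft_torque': [0.0129, 0.6199, 0.0191], 'grip_width': 0.008} [[-0.927, -0.007, 0.375], [-0.005, 1.0, 0.005], [-0.375, 0.002, -0.927]]
```

No contact at 22°. I continue down to level, stopping with the neck about 2.5 mm above the slat.

```bash
python3 -m jog '[[[0.0005,0,-0.0014,0,2,0,255],[0.0009,0,-0.0028,0,4,0,255],[0.0019,0,-0.0041,0,6,0,255],[0.0029,0,-0.0054,0,8,0,255],[0.0038,0,-0.0068,0,10,0,255],[0.0047,0,-0.0081,0,12,0,255],[0.0055,0,-0.0095,0,14,0,255],[0.0062,0,-0.0115,0,16,0,255],[0.007,0,-0.014,0,19,0,255],[0.0083,0,-0.017,0,22,0,255]]]'; python3 -m jog '[[[0,0,-0.0015,0,0,0,255],[0,0,-0.003,0,0,0,255],[0,0,-0.003,0,0,0,255],[0,0,-0.003,0,0,0,255]]]';python3 -c "from h import *;state()"
```

```text
clock: 9.4
eef_pos: [0.5545, 0.0662, 0.14]
tool_rot: [-0.003, 1.0, 0.002, -0.0]
ft_force: [0.3, -0.6, -2.3]
grip_width: 0.008
clock: 9.73
eef_pos: [0.554, 0.0662, 0.1366]
tool_rot: [-0.003, 1.0, 0.002, 0.0]
ft_force: [-0.4, 0.6, -1.5]
grip_width: 0.0078
{'clock': 9.7333, 'joint_pos': [0.1162, 0.3971, 0.0178, 1.1901, 0.0046, 0.1108], 'eef_pos': [0.554, 0.0662, 0.1366], 'ft_force': [-0.3574, 0.6224, -1.4709], 'ft_torque': [0.005, 0.0351, -0.0008], 'grip_width': 0.0078} [[-1.0, -0.005, 0.001], [-0.005, 1.0, 0.005], [-0.001, 0.005, -1.0]]
```

Level and still free. I lower in small steps until it lands, reading the force each time.

```bash
python3 -m jog '[[[0,0,-0.001,0,0,0,255],[0,0,-0.002,0,0,0,255],[0,0,-0.002,0,0,0,255],[0,0,-0.002,0,0,0,255]]]'; python3 -m jog '[[[0,0,-0.0005,0,0,0,255],[0,0,-0.001,0,0,0,255],[0,0,-0.001,0,0,0,255]]]'; python3 -m jog '[[[0,0,-0.0005,0,0,0,255],[0,0,-0.001,0,0,0,255],[0,0,-0.001,0,0,0,255]]]'
```

```text
clock: 10.07
eef_pos: [0.5547, 0.0662, 0.1349]
tool_rot: [-0.003, 1.0, 0.002, 0.0]
ft_force: [-0.5, -0.1, -1.2]
grip_width: 0.0081
clock: 10.32
eef_pos: [0.5548, 0.0661, 0.1335]
tool_rot: [-0.003, 1.0, 0.002, 0.0]
ft_force: [0.6, -0.3, -1.8]
grip_width: 0.0078
clock: 10.57
eef_pos: [0.5551, 0.0661, 0.133]
tool_rot: [-0.003, 1.0, 0.002, 0.001]
ft_force: [-0.1, -0.5, 0.8]
grip_width: 0.0079
```

```bash
python3 -m jog '[[[0,0,-0.0005,0,0,0,255],[0,0,-0.001,0,0,0,255],[0,0,-0.001,0,0,0,255],[0,0,-0.001,0,0,0,255]]]'; python3 -m jog '[[[0,0,-0.0005,0,0,0,255],[0,0,-0.001,0,0,0,255],[0,0,-0.001,0,0,0,255],[0,0,-0.001,0,0,0,255]]]';python3 -c "from h import *;state()"
```

```text
clock: 10.9
eef_pos: [0.5556, 0.0661, 0.1326]
tool_rot: [-0.003, 1.0, 0.002, 0.001]
ft_force: [0.5, -1.1, 5.5]
grip_width: 0.0076
clock: 11.23
eef_pos: [0.5559, 0.0661, 0.1322]
tool_rot: [-0.003, 1.0, 0.002, 0.002]
ft_force: [0.3, -0.1, 8.4]
grip_width: 0.008
{'clock': 11.2333, 'joint_pos': [0.1159, 0.4018, 0.013, 1.178, 0.0043, 0.1107], 'eef_pos': [0.5559, 0.0661, 0.1322], 'ft_force': [0.2502, -0.1303, 8.403], 'ft_torque': [-0.1854, 0.3813, 0.0469], 'grip_width': 0.008} [[-1.0, -0.005, 0.003], [-0.005, 1.0, 0.005], [-0.004, 0.005, -1.0]]
```

Landed at the expected height. Fz is 8.4 N, so the press is about 10.5 N with the weight. I now bring the back wall to the slat with small -x steps while still pressing.

```bash
python3 -m jog '[[[-0.0005,0,0,0,0,0,255],[-0.0015,0,0,0,0,0,255],[-0.0015,0,0,0,0,0,255]]]'; python3 -m jog '[[[-0.0005,0,0,0,0,0,255],[-0.0015,0,0,0,0,0,255],[-0.0015,0,0,0,0,0,255]]]';python3 -m jog '[[[-0.0005,0,0,0,0,0,255],[-0.0015,0,0,0,0,0,255],[-0.0015,0,0,0,0,0,255]]]'
```

```text
clock: 11.48
eef_pos: [0.5556, 0.0661, 0.1326]
tool_rot: [-0.003, 1.0, 0.002, 0.003]
ft_force: [1.9, -0.7, 7.5]
grip_width: 0.0079
clock: 11.73
eef_pos: [0.5553, 0.0661, 0.133]
tool_rot: [-0.003, 1.0, 0.002, 0.004]
ft_force: [4.3, -1.0, 7.6]
grip_width: 0.0079
clock: 11.98
eef_pos: [0.5543, 0.0662, 0.1332]
tool_rot: [-0.002, 1.0, 0.003, 0.005]
ft_force: [5.2, -1.1, 6.6]
grip_width: 0.008
```

```bash
python3 -m jog '[[[-0.0005,0,-0.0005,0,0,0,255],[-0.0015,0,-0.001,0,0,0,255],[-0.0015,0,-0.001,0,0,0,255],[-0.0015,0,-0.001,0,0,0,255]]]';python3 -c "from h import *;state()"
```

```text
clock: 12.32
eef_pos: [0.5544, 0.0663, 0.1332]
tool_rot: [-0.002, 1.0, 0.003, 0.007]
ft_force: [6.1, -0.2, 10.2]
grip_width: 0.0078
{'clock': 12.3167, 'joint_pos': [0.1169, 0.3906, -0.0016, 1.165, 0.0036, 0.1119], 'eef_pos': [0.5544, 0.0663, 0.1332], 'ft_force': [6.0776, -0.1572, 10.1839], 'ft_torque': [-0.2598, -1.2624, 0.0247], 'grip_width': 0.0078} [[-1.0, -0.005, 0.013], [-0.005, 1.0, 0.005], [-0.013, 0.005, -1.0]]
```

It stays at x = 0.5544 with 6 N of reaction, so the back wall bears on the slat. I ease slightly to about 10 N and hold a bit over a second.

```bash
python3 -m jog '[[[0.001,0,0.0005,0,0,0,255],[0.0015,0,0.0005,0,0,0,255],[0.0015,0,0.0005,0,0,0,255],[0.0015,0,0.0005,0,0,0,255],[0.0015,0,0.0005,0,0,0,255],[0.0015,0,0.0005,0,0,0,255],[0.0015,0,0.0005,0,0,0,255],[0.0015,0,0.0005,0,0,0,255]]]'; python3 -m jog '[[[0,0,0,0,0,0,255],[0,0,0,0,0,0,255],[0,0,0,0,0,0,255],[0,0,0,0,0,0,255],[0,0,0,0,0,0,255],[0,0,0,0,0,0,255],[0,0,0,0,0,0,255],[0,0,0,0,0,0,255]]]'
```

```text
clock: 12.98
eef_pos: [0.5544, 0.0662, 0.1331]
tool_rot: [-0.002, 1.0, 0.003, 0.005]
ft_force: [3.9, -0.8, 9.7]
grip_width: 0.0079
clock: 13.65
eef_pos: [0.5544, 0.0662, 0.1331]
tool_rot: [-0.003, 1.0, 0.003, 0.005]
ft_force: [4.1, -1.3, 9.4]
grip_width: 0.0082
```

```bash
python3 -m jog '[[[0.0003,0,0.0004,0,0,0,255],[0.0003,0,0.0004,0,0,0,255],[0.0003,0,0.0004,0,0,0,255],[0.0003,0,0.0004,0,0,0,255],[0.0003,0,0.0004,0,0,0,255],[0.0003,0,0.0004,0,0,0,255],[0.0003,0,0.0004,0,0,0,255],[0.0003,0,0.0004,0,0,0,255],[0.0003,0,0.0004,0,0,0,255],[0.0003,0,0.0004,0,0,0,255]]]'; python3 -m jog '[[[0.0003,0,0,0,0,0,255],[0.0003,0,0,0,0,0,255],[0.0003,0,0,0,0,0,255],[0.0008,0,0.001,0,0,0,255],[0.001,0,0.002,0,0,0,255],[0.001,0,0.002,0,0,0,255]]]';python3 -c "from h import *;state()"
```

```text
clock: 14.48
eef_pos: [0.5544, 0.0662, 0.1331]
tool_rot: [-0.002, 1.0, 0.003, 0.005]
ft_force: [4.0, -1.8, 8.0]
grip_width: 0.0078
clock: 14.98
eef_pos: [0.5537, 0.0661, 0.1334]
tool_rot: [-0.002, 1.0, 0.002, 0.002]
ft_force: [5.0, -2.0, 4.4]
grip_width: 0.0077
{'clock': 14.9833, 'joint_pos': [0.1164, 0.3957, 0.007, 1.1768, 0.0041, 0.1116], 'eef_pos': [0.5537, 0.0661, 0.1334], 'ft_force': [5.0392, -1.9688, 4.4266], 'ft_torque': [-0.2034, -1.1346, -0.091], 'grip_width': 0.0077} [[-1.0, -0.005, 0.005], [-0.005, 1.0, 0.005], [-0.005, 0.005, -1.0]]
```

```bash
python3 -m jog '[[[0.0012,0,0.001,0,0,0,255],[0.0012,0.001,0.001,0,0,0,255],[0.0012,0.003,0.001,0,0,0,255],[0.0012,0.005,0.001,0,0,0,255],[0.0012,0.007,0.001,0,0,0,255],[0.0012,0.009,0.001,0,0,0,255],[0.0012,0.011,0.001,0,0,0,255],[0.0012,0.013,0.001,0,0,0,255],[0.0012,0.014,0.001,0,0,0,255],[0.0012,0.014,0.001,0,0,0,255]]]';python3 -c "from h import *;state()"
```

```text
clock: 15.82
eef_pos: [0.5538, 0.0785, 0.1337]
tool_rot: [-0.002, 1.0, 0.001, 0.001]
ft_force: [5.1, -4.8, 3.2]
grip_width: 0.0082
{'clock': 15.8167, 'joint_pos': [0.1404, 0.4011, 0.0159, 1.1833, 0.0007, 0.136], 'eef_pos': [0.5538, 0.0785, 0.1337], 'ft_force': [5.0671, -4.7863, 3.1648], 'ft_torque': [-1.2285, -1.0768, 0.0364], 'grip_width': 0.0082} [[-1.0, -0.004, 0.002], [-0.004, 1.0, 0.001], [-0.002, 0.001, -1.0]]
```

```bash
python3 -m jog '[[[0.0013,0,0.0008,0,0,0,255],[0.0013,0.001,0.0008,0,0,0,255],[0.0013,0.002,0.0008,0,0,0,255],[0.0013,0.003,0.0008,0,0,0,255],[0.0013,0.004,0.0008,0,0,0,255],[0.0013,0.005,0.0008,0,0,0,255],[0.0013,0.005,0.0008,0,0,0,255]]]';python3 -c "from h import *;state()"
```

```text
clock: 16.4
eef_pos: [0.5535, 0.0857, 0.1338]
tool_rot: [-0.003, 1.0, 0.003, -0.001]
ft_force: [2.4, -0.4, -2.9]
grip_width: 0.0078
{'clock': 16.4, 'joint_pos': [0.1505, 0.4047, 0.0216, 1.1881, 0.0055, 0.1447], 'eef_pos': [0.5535, 0.0857, 0.1338], 'ft_force': [2.4421, -0.444, -2.8594], 'ft_torque': [-0.2213, -0.5209, -0.0598], 'grip_width': 0.0078} [[-1.0, -0.006, -0.001], [-0.006, 1.0, 0.005], [0.001, 0.005, -1.0]]
```

Friction is low now. I keep sliding in small steps and watch Fy.

```bash
python3 -m jog '[[[0,0.001,-0.0005,0,0,0,255],[0,0.002,-0.0005,0,0,0,255],[0,0.003,-0.0005,0,0,0,255],[0,0.004,-0.0005,0,0,0,255],[0,0.005,-0.0005,0,0,0,255],[0,0.006,-0.0005,0,0,0,255]]]';python3 -m jog '[[[0,0.001,0,0,0,0,255],[0,0.002,0,0,0,0,255],[0,0.003,0,0,0,0,255],[0,0.004,0,0,0,0,255],[0,0.004,0,0,0,0,255]]]';python3 -m jog '[[[0,0.001,0,0,0,0,255],[0,0.002,0,0,0,0,255],[0,0.003,0,0,0,0,255],[0,0.003,0,0,0,0,255]]]'
```

```text
clock: 16.9
eef_pos: [0.5537, 0.0915, 0.1336]
tool_rot: [-0.003, 1.0, 0.003, -0.0]
ft_force: [0.8, -1.8, -1.8]
grip_width: 0.0076
clock: 17.32
eef_pos: [0.5538, 0.0955, 0.1337]
tool_rot: [-0.003, 1.0, 0.003, -0.0]
ft_force: [0.3, 0.7, -2.0]
grip_width: 0.0075
clock: 17.65
eef_pos: [0.5541, 0.0984, 0.1339]
tool_rot: [-0.003, 1.0, 0.002, 0.0]
ft_force: [-0.6, -0.3, -3.0]
grip_width: 0.0078
```

```bash
python3 -m jog '[[[0,0.001,-0.0004,0,0,0,255],[0,0.002,-0.0004,0,0,0,255],[0,0.003,-0.0004,0,0,0,255],[0,0.003,-0.0004,0,0,0,255]]]';python3 -m jog '[[[0,0.001,0,0,0,0,255],[0,0.002,0,0,0,0,255],[0,0.003,0,0,0,0,255],[0,0.003,0,0,0,0,255]]]';python3 -m jog '[[[0,0.001,0,0,0,0,255],[0,0.002,0,0,0,0,255],[0,0.003,0,0,0,0,255],[0,0.003,0,0,0,0,255]]]'
```

```text
clock: 17.98
eef_pos: [0.5542, 0.1014, 0.1335]
tool_rot: [-0.003, 1.0, 0.002, 0.0]
ft_force: [0.5, -0.2, -1.8]
grip_width: 0.0077
clock: 18.32
eef_pos: [0.5542, 0.1044, 0.1334]
tool_rot: [-0.003, 1.0, 0.002, 0.0]
ft_force: [0.3, -0.7, -2.3]
grip_width: 0.0079
clock: 18.65
eef_pos: [0.5542, 0.1074, 0.1335]
tool_rot: [-0.003, 1.0, 0.002, 0.0]
ft_force: [-0.2, -1.4, -1.9]
grip_width: 0.0078
```

Side wall now at y ≈ 0.147, no contact yet.

```bash
python3 -m jog '[[[0,0.001,0,0,0,0,255],[0,0.002,0,0,0,0,255],[0,0.002,0,0,0,0,255]]]';python3 -m jog '[[[0,0.001,0,0,0,0,255],[0,0.002,0,0,0,0,255],[0,0.002,0,0,0,0,255]]]';python3 -m jog '[[[0,0.001,0,0,0,0,255],[0,0.002,0,0,0,0,255],[0,0.002,0,0,0,0,255]]]'
```

```text
clock: 18.9
eef_pos: [0.5542, 0.1094, 0.1335]
tool_rot: [-0.003, 1.0, 0.002, 0.0]
ft_force: [0.2, 0.1, -1.8]
grip_width: 0.0078
clock: 19.15
eef_pos: [0.5541, 0.1113, 0.1335]
tool_rot: [-0.003, 1.0, 0.002, 0.0]
ft_force: [-0.3, 0.2, -2.8]
grip_width: 0.008
clock: 19.4
eef_pos: [0.5542, 0.1134, 0.1334]
tool_rot: [-0.003, 1.0, 0.002, 0.0]
ft_force: [-0.2, 0.2, -2.2]
grip_width: 0.008
```

```bash
python3 -m jog '[[[0,0.001,0,0,0,0,255],[0,0.002,0,0,0,0,255],[0,0.002,0,0,0,0,255]]]';python3 -m jog '[[[0,0.001,0,0,0,0,255],[0,0.002,0,0,0,0,255],[0,0.002,0,0,0,0,255]]]';python3 -m jog '[[[0,0.001,0,0,0,0,255],[0,0.001,0,0,0,0,255]]]'
```

```text
clock: 19.65
eef_pos: [0.5541, 0.1154, 0.1335]
tool_rot: [-0.003, 1.0, 0.002, 0.0]
ft_force: [0.1, -0.9, -3.3]
grip_width: 0.0077
clock: 19.9
eef_pos: [0.5542, 0.1174, 0.1335]
tool_rot: [-0.003, 1.0, 0.002, 0.0]
ft_force: [-0.2, 0.3, -1.4]
grip_width: 0.0082
clock: 20.07
eef_pos: [0.5542, 0.1181, 0.1335]
tool_rot: [-0.003, 1.0, 0.002, 0.0]
ft_force: [0.1, -0.9, -2.2]
grip_width: 0.008
```

```bash
python3 -m jog '[[[0,0.001,0,0,0,0,255],[0,0.0015,0,0,0,0,255],[0,0.0015,0,0,0,0,255]]]';python3 -m jog '[[[0,0.001,0,0,0,0,255],[0,0.0015,0,0,0,0,255],[0,0.0015,0,0,0,0,255]]]';python3 -m jog '[[[0,0.001,0,0,0,0,255],[0,0.0015,0,0,0,0,255],[0,0.0015,0,0,0,0,255]]]'
```

```text
clock: 20.32
eef_pos: [0.5543, 0.1187, 0.1337]
tool_rot: [-0.002, 1.0, 0.001, 0.0]
ft_force: [0.2, -4.2, 0.0]
grip_width: 0.0078
clock: 20.57
eef_pos: [0.5545, 0.1194, 0.134]
tool_rot: [-0.002, 1.0, 0.001, 0.001]
ft_force: [1.1, -6.7, 1.7]
grip_width: 0.0079
clock: 20.82
eef_pos: [0.5547, 0.12, 0.1343]
tool_rot: [-0.002, 1.0, -0.0, 0.001]
ft_force: [-0.9, -8.6, 3.7]
grip_width: 0.008
```

Contact with the screw tip at TCP y ≈ 0.1185, and Fy is now -8.6 N. I hold for just over a second.

```bash
python3 -m jog '[[[0,0,0,0,0,0,255],[0,0,0,0,0,0,255],[0,0,0,0,0,0,255],[0,0,0,0,0,0,255],[0,0,0,0,0,0,255]]]';python3 -m jog '[[[0,0,0,0,0,0,255],[0,0,0,0,0,0,255],[0,0,0,0,0,0,255],[0,0,0,0,0,0,255],[0,0,0,0,0,0,255],[0,0,0,0,0,0,255],[0,0,0,0,0,0,255],[0,0,0,0,0,0,255],[0,0,0,0,0,0,255]]]';python3 -c "from h import *;state()"
```

```text
clock: 21.23
eef_pos: [0.5547, 0.12, 0.1343]
tool_rot: [-0.002, 1.0, -0.0, 0.001]
ft_force: [1.1, -8.6, 2.9]
grip_width: 0.008
clock: 21.98
eef_pos: [0.5547, 0.12, 0.1343]
tool_rot: [-0.002, 1.0, -0.0, 0.001]
ft_force: [-0.6, -8.9, 2.9]
grip_width: 0.0081
{'clock': 21.9833, 'joint_pos': [0.2135, 0.4166, 0.0413, 1.1936, -0.0007, 0.2097], 'eef_pos': [0.5547, 0.12, 0.1343], 'ft_force': [-0.5785, -8.9234, 2.8739], 'ft_torque': [-2.104, 0.11, 0.1673], 'grip_width': 0.0081} [[-1.0, -0.004, 0.002], [-0.004, 1.0, -0.0], [-0.002, -0.0, -1.0]]
```

```bash
python3 -m jog '[[[0,-0.001,-0.0003,0,0,0,255],[0,-0.002,-0.0005,0,0,0,255],[0,-0.0025,-0.0005,0,0,0,255],[0,-0.0025,-0.0005,0,0,0,255]]]';python3 -c "from h import *;state()"
```

```text
clock: 22.32
eef_pos: [0.5546, 0.119, 0.1335]
tool_rot: [-0.002, 1.0, 0.001, 0.001]
ft_force: [0.0, -6.0, 2.4]
grip_width: 0.0081
{'clock': 22.3167, 'joint_pos': [0.2099, 0.4163, 0.0388, 1.1911, 0.0025, 0.2056], 'eef_pos': [0.5546, 0.119, 0.1335], 'ft_force': [0.0192, -5.9539, 2.3991], 'ft_torque': [-1.3891, 0.0847, 0.0902], 'grip_width': 0.0081} [[-1.0, -0.004, 0.002], [-0.004, 1.0, 0.003], [-0.002, 0.003, -1.0]]
```

```bash
python3 -m jog '[[[0,-0.0005,0.0002,0,0,0,255],[0,-0.001,0.0004,0,0,0,255],[0,-0.001,0.0004,0,0,0,255],[0,-0.001,0.0004,0,0,0,255]]]';python3 -c "from h import *;state()"
```

```text
clock: 22.65
eef_pos: [0.5545, 0.1189, 0.1335]
tool_rot: [-0.003, 1.0, 0.002, 0.001]
ft_force: [-0.4, -4.6, 1.5]
grip_width: 0.0082
{'clock': 22.65, 'joint_pos': [0.209, 0.4162, 0.0387, 1.1913, 0.0039, 0.204], 'eef_pos': [0.5545, 0.1189, 0.1335], 'ft_force': [-0.3992, -4.6169, 1.5041], 'ft_torque': [-1.1043, -0.0586, 0.0923], 'grip_width': 0.0082} [[-1.0, -0.005, 0.001], [-0.005, 1.0, 0.004], [-0.001, 0.004, -1.0]]
```

```bash
python3 -m jog '[[[0,-0.0004,0.0003,0,0,0,255],[0,-0.0008,0.0005,0,0,0,255],[0,-0.0008,0.0005,0,0,0,255]]]';python3 -m jog '[[[0,0,0,0,0,0,235],[0,0,0,0,0,0,228],[0,0,0,0,0,0,222],[0,0,0,0,0,0,215],[0,0,0,0,0,0,205],[0,0,0,0,0,0,190],[0,0,0,0,0,0,180],[0,0,0,0,0,0,180],[0,0,0,0,0,0,180]]]';python3 - <<'E'
from h import *
state()
s=bot.camera("scene")
cv2.imwrite("pics/e.png",cv2.resize(s[80:200,245:405],(800,600),interpolation=cv2.INTER_CUBIC))
E
```

```text
clock: 22.9
eef_pos: [0.5542, 0.1188, 0.1336]
tool_rot: [-0.003, 1.0, 0.003, 0.0]
ft_force: [0.8, -3.0, -1.6]
grip_width: 0.0077
clock: 23.65
eef_pos: [0.5541, 0.1185, 0.1339]
tool_rot: [-0.003, 1.0, 0.003, 0.0]
ft_force: [0.4, -0.4, -0.5]
grip_width: 0.0251
{'clock': 23.65, 'joint_pos': [0.208, 0.4156, 0.0387, 1.1924, 0.0048, 0.2025], 'eef_pos': [0.5541, 0.1185, 0.1339], 'ft_force': [0.4414, -0.3753, -0.506], 'ft_torque': [-0.0248, -0.0027, 0.0306], 'grip_width': 0.0251} [[-1.0, -0.005, 0.0], [-0.005, 1.0, 0.005], [-0.0, 0.005, -1.0]]
```

View pics/e.png

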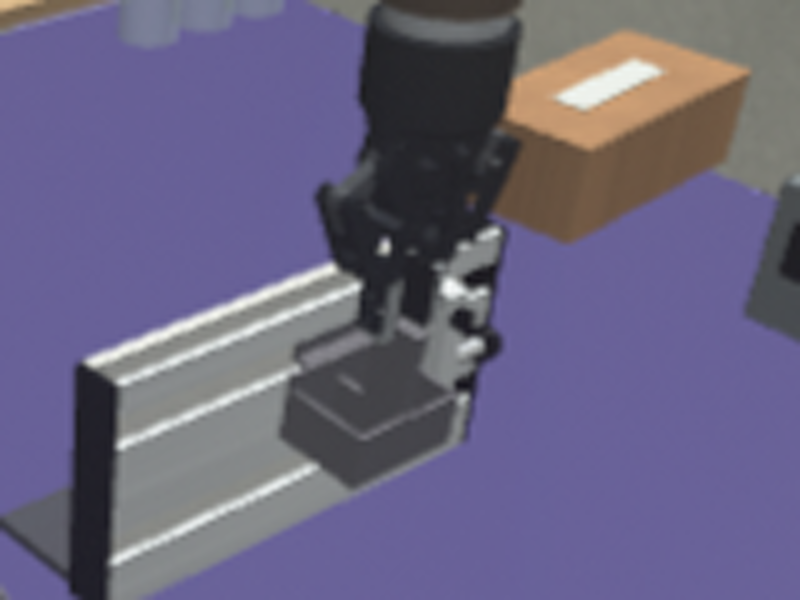

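Released: the caddy hangs level in the groove (rim corner at crop (362,437)) beside the stop at (445,330). I retreat straight up.

```bash
python3 -m jog '[[[0,0,0.005,0,0,0,180],[0,0,0.015,0,0,0,180],[0,0,0.03,0,0,0,180],[0,0,0.06,0,0,0,180],[0,0,0.1,0,0,0,180],[0,0,0.14,0,0,0,180],[-0.02,0,0.16,0,0,0,180],[-0.06,0,0.16,0,0,0,180],[-0.1,0,0.16,0,0,0,180],[-0.1,0,0.16,0,0,0,180]]]'; python3 -m jog '[[[-0.04,0,0,0,0,0,180],[-0.08,0,0,0,0,0,180],[-0.1,0,0,0,0,0,180],[-0.1,0,0,0,0,0,180],[-0.1,0,0,0,0,0,180]]]';python3 - <<'E'
from h import *
s=bot.camera("scene");t=bot.camera("top")
A=np.zeros((600,800,3),np.uint8)
A[:,:]=cv2.resize(s[105:195,265:385],(800,600),interpolation=cv2.INTER_CUBIC)
A[:225,:300]=cv2.resize(t[170:245,115:215],(300,225),interpolation=cv2.INTER_CUBIC)
cv2.imwrite("pics/f.png",A)
E
```

```text
clock: 24.53
eef_pos: [0.4462, 0.1174, 0.2944]
tool_rot: [-0.003, 1.0, 0.002, -0.003]
ft_force: [0.7, -0.5, -1.1]
grip_width: 0.0249
clock: 24.95
eef_pos: [0.354, 0.1185, 0.2953]
tool_rot: [-0.003, 1.0, 0.003, 0.002]
ft_force: [0.9, 0.1, -0.2]
grip_width: 0.0251
```

View pics/f.png

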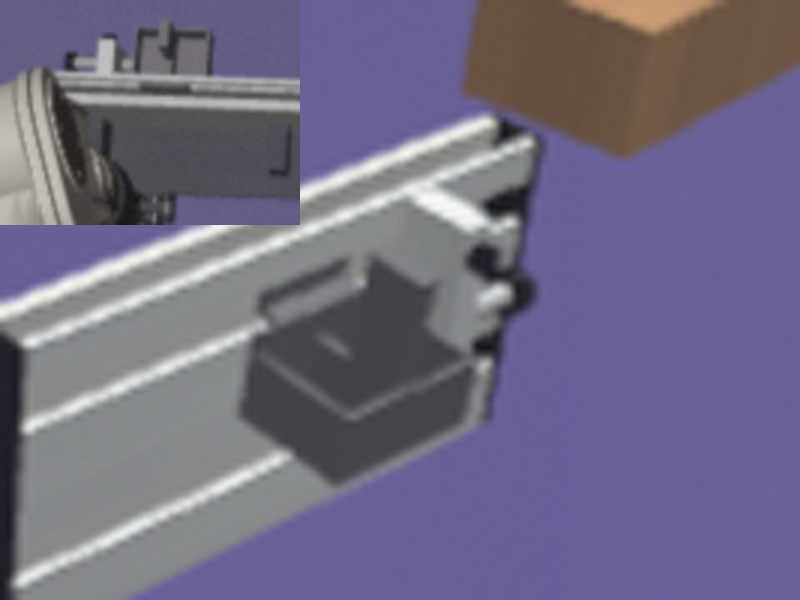

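The last picture shows the caddy hooked and square, and in the top view (inset) its side meets the screw tip at about (134,62). The arm is clear, so I hand in.

```bash
python3 -c "from workcell import bot;print(bot.job_done())"
```

```text
the job is handed in; nothing more can be done
None
```

The grey caddy is hanging in the panel's upper groove with its side at the tip of the stop's screw. I let go and handed the job in at about 25 s, with the arm clear.

- **Insertion:** The lip went in at 38° front-up, with about 60 mm left before the stop block by the camera estimate. There was one light brush of about 2 N on the lower edge, which I corrected. The swing down to level was free of contact.
- **Pressing home:** I held it for about 2 s. The wrist read 8–10 N downward, so with the caddy's weight the seat carried roughly 10–12 N. The back wall also bore on the slat with about 4 N.
- **Finding the screw:** I felt the tip with the tool at y ≈ 0.118 m, about 52 mm along the groove. I held 8.6–8.9 N there for just over a second, eased off to about 3 N, then opened the jaws part-way and rose straight up.

**Last checks:**
- The final pictures show the caddy hooked and square, with its side at the screw tip and the gripper touching nothing.
- At image resolution I can't rule out a gap of about a millimetre at the tip, and I didn't measure one.
- The caddy lifted slightly (under 1 mm) during the 8 N hold and came back down when I eased off.
- My two camera estimates of the tip's y disagreed (0.156 and 0.167 m). The contact I felt puts it at about 0.158 m.
- I didn't re-measure the other items on the bench; the wrist force showed no other unexpected contact.

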